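# Load a cuvette into the photometer with sprung tongs

## Task

Take the sprung tongs from their stand and, by squeezing them, use them to pick the orange-capped cuvette out of the rack and press it into the photometer's sprung well until you feel it bottom on the hidden depth stop: press it down there with about 15 N, and never push down on the photometer with more than 20 N. Never touch that cuvette with the robot itself and leave the other cuvettes, the bottle and the tape roll alone. Finish with the cuvette left home and the tongs stood back upright in their stand and let go.

Things in the scene. Friction and masses are not known exactly. Their poses are not given: they have to be found in the camera images.
- tongs: Steel sprung tongs with green grip plates, 126 mm tall, about 140 g, upright, tips down. Origin: midway between the jaw tips, at tip height; z up along the tongs, y the line along which the jaws close. The arms stay parallel; each is 14 mm wide (x), 5 mm thick. Open, the tips leave a 34 mm gap; fully squeezed, 18 mm. A cross bar between the arms (z = 114 to 122 mm) guides them; nothing stands above the plates.
- tongs_grip (a point): Midway between the green grip plates, 112 mm above the tips; axes as the tongs'. The plates are 22 mm wide (x), 42 mm tall (z = 84 to 126 mm) and 52 mm apart over their outer faces when untouched. Squeezed along y, they narrow the tip gap by as much as they come together. Springs push each arm out with 3 N when open, plus 0.5 N per mm of its own travel.
- tongs_step (a point): Midway between the jaws' inward steps, 11 mm above the tips: from here to 17 mm each jaw has a step reaching 8.5 mm in from its gripping face (steps 17 mm apart when open), whose flat underside bears on top of what is held, so that it cannot slide up. The gripping faces are the 11 mm below.
- jaw_left (a joint): Inward travel of the +y arm of the tongs, m: 0 open, up to 0.008.
- jaw_right (a joint): Inward travel of the -y arm of the tongs, m: 0 open, up to 0.008.
- stand: Grey open-topped stand, fixed to the bench, 36 by 66 mm and 66 mm tall with 7 mm walls on a 70 by 90 mm foot plate 4 mm thick. The pocket is 22 (x) by 52 (y) by 59 mm deep. The tongs stand loosely in it, their x and y along the stand's. Origin: centre of its underside, z up.
- stand_in (a point): Centre of the stand's pocket floor (7 mm above the bench), where the tongs' tips stand.
- cuvette: The cuvette to load: amber body 12.5 mm square and 34 mm tall under a square ORANGE cap 22 by 22 mm and 14 mm tall (z = 34 to 48 mm); about 20 g. It hangs in one of the three holes of the rack, cap resting on the rack's top. Origin: centre of the underside; z up, x and y along the cap's sides.
- cuvette_shoulder (a point): Centre of the underside of the orange cap (34 mm above the cuvette's foot). It lies on the rack's top at the start, and 1 to 12 mm above the well's rim when the cuvette has bottomed.
- cuvette_blue: Bystander: same cuvette with a blue cap. Origin: centre of its underside.
- cuvette_white: Bystander: same cuvette with a white cap. Origin: centre of its underside.
- rack: Bare metal block, fixed to the bench, 56 by 160 mm, 48 mm tall, with three square holes of 15.5 mm, 40 mm deep, 48 mm apart in a row along its y. Origin: centre of its underside, z up.
- reader: White benchtop photometer, fixed to the bench, 160 by 170 mm with a 46 mm high deck. A black block 60 mm square and 50 mm tall, its centre 30 mm from the origin towards -x, holds the cuvette well; a display pod rises to 78 mm along the +y edge (y = 49 to 83 mm). Origin: centre of its underside, x and y along its sides, z up.
- well (a point): Centre of the mouth of the cuvette well, on the rim, 50 mm above the bench; axes as the photometer's. The well is square, 15.5 mm wide, bevelled 1.5 mm at the rim; the cuvette fits in any quarter turn. Deep inside is a rigid depth stop, set differently each time and not measured: the cuvette's foot bottoms on it with the cap's underside 1 to 12 mm above the rim; only the push tells.
- leaf (a joint): Tilt of the steel leaf spring on the well's +x wall, rad: 0 free, up to 0.40. It leans into the well from 4 to 15 mm below the rim; the cuvette pushes it aside on its way down (about 3 to 8 N of downward push, less than the 15 N of bottoming) and is then held by friction: its own weight does not take it down.
- bottle: Bystander: small bottle with blue cap, 56 mm across, 120 mm tall. Origin: centre of its underside.
- tape: Bystander: orange tape roll lying flat, 90 mm across, 20 mm high. Origin: centre of its underside.
Mind the look-alikes: they are no part of the job. There is more than one size of the tongs; the one meant has the size given above.

How it is judged:
By the outcome, as a careful person would: the job done as asked, in the order asked, and still so for the second after the job is handed in, with the robot touching nothing.
It also fails if it takes over 64 s, if anything falls off the work surface, if the arm or the gripper's body presses on something with over 40 N, if the wrist force passes 120 N, or if a joint passes its speed limit or range.

## Robot

A 7-joint arm with a two-finger parallel gripper is mounted at the origin on the work surface. World frame = base frame: x ahead of the robot, y to its left, z up, the work surface at z = 0. Lengths are in mm, angles in rad, forces in N, time in s.
With the tool pointing down it reaches from about 425 to 950 mm from the base axis. Payload 16.7 kg.
Tool frame: the origin (TCP) lies midway between the tips of the shut fingers; the grasp point (between the pads) lies 19 mm behind it; z points along the fingers, x is the direction in which the jaws open and shut, and the axes are right-handed (so a half turn about z gives the same grasp; the last joint's range is limited). The gripper opens to 94 mm and grips with 3 to 60 N. Pads are 16 mm wide; open, the fingers measure 119 mm over their backs; the gripper's body (75 mm by 177 mm) begins 78 mm behind the grasp point.
Start: joints at [-1.367, 0.426, 0.074, 1.606, -0.034, 1.111, -0.067], TCP at [233.233, 633.385, 205.467] pointing down, gripper open.
Joint ranges: [-2.85, 2.85], [-0.5, 2.14], [-1.23, 1.37], [0.21, 2.46], [-1.02, 4.16], [0.16, 2.05], [-2.73, 2.73]. Speed limits (rad/s): [1.89, 1.89, 2.39, 2.39, 3.01, 3.01, 3.01].

## Interface

Orientations are given as a rotation vector (axis times angle).
In Python, from cell import move_pose, movel, goto_joints, grip, wait, solve_ik, capture, MotionError, finish_job, current_clock, current_qpos, current_qvel, current_tau, current_tool_pos, current_ee_rot, current_force, current_moment, current_grip_width gives the robot as it stands. Calls block until the motion is done:
- move_pose(position, orientation): joint-space move of the TCP to a pose.
- movel(position, rotation=None, max_speed=150, threshold=None): straight line of the TCP; rotation=None keeps the orientation; max_speed is the mean speed in mm/s. With threshold (N) it stops when the force on the tool has changed by that much, and returns True; else False.
- goto_joints(angles): joint-space move.
- grip(opening, newtons=None): opening from 0.0 (shut) to 1.0 (fully open); newtons is the grip in N (None keeps the last); returns when the fingers have stopped.
- wait(seconds).
- solve_ik(position, orientation): joint angles nearest the present ones, or None.
- capture(name): name is "side" or "top"; returns a dict with "image" (384x512x3 uint8, red, green, blue), "fx", "fy", "cx", "cy" (pixels), "extrinsics" (4x4, takes a point from world to camera coordinates). Camera axes: x right, y down, z forward; pixel columns grow to the right and rows downward; lengths in mm; the calibration is good to about 2 mm. A picture is of the moment at which its call begins. There is no depth.
A pose or a line that the arm cannot do raises MotionError and nothing moves.
- finish_job(): hands the job in, once; it reports no verdict.
Readings, each from a call of its own:
- current_clock(): time.
- current_qpos(): joint angles.
- current_qvel(): joint speeds.
- current_tau(): joint torques, N m.
- current_tool_pos(): TCP position.
- current_ee_rot(): TCP orientation.
- current_force(): force on the tool from outside, world axes, zero at the start.
- current_moment(): the same for the moment, N m.
- current_grip_width(): opening from 0.0 (shut) to 1.0 (fully open).
Only numpy, scipy, OpenCV 4.12 (cv2) and the standard library are available. Lean on these libraries where they do the work, as an engineer would, in place of code of your own. Each camera call takes 0.05 s, during which the arm holds its last target.

## Working session

There is one attempt and no reset: what is moved stays moved. The work goes in short steps, each a Python script; the robot and the scene stay as the last script left them, time stands still between calls to the robot, and variables do not carry over. Pictures are saved under pics/ and viewed, and the job is handed in when it is done.

```bash
ls -la; mkdir -p pics
python3 - <<'E'
from cell import *
import cv2,numpy as np
for n in("side","top"):
    c=capture(n); cv2.imwrite(f"pics/{n}0.png",c["image"][:,:,::-1]); np.savez(f"{n}0.npz",**c)
    print(n,c["fx"],c["fy"],c["cx"],c["cy"],np.round(c["extrinsics"],3).tolist())
print(current_clock(),current_tool_pos(),current_ee_rot(),current_force(),current_grip_width())
E
```

```text
total 12
drwxr-xr-x  3 agent agent 4096 Dec  7 14:46 .
drwxr-xr-x 23 root  root  4096 Dec  7 14:46 ..
drwxr-xr-x  2 agent agent 4096 Dec  7 14:46 pics
side 412.3316458456425 412.3316458456425 245.352797574947 190.65553409466912 [[-0.997, -0.081, 0.016, 500.239], [-0.069, 0.705, -0.706, 103.722], [0.046, -0.704, -0.708, 1063.935], [0.0, 0.0, 0.0, 1.0]]
top 384.2760107256582 384.2760107256582 256.2993946490754 191.27669372831022 [[-0.168, -0.986, -0.006, 52.664], [-0.964, 0.165, -0.21, 501.381], [0.208, -0.03, -0.978, 873.235], [0.0, 0.0, 0.0, 1.0]]
0.1 [233.10641076 633.04549885 204.85126501] [ 2.57622418e+00  1.79671973e+00 -1.43665849e-03] [-0.38809433 -0.04313324  0.35624709] 0.9998181381409083
```

View pics/side0.png

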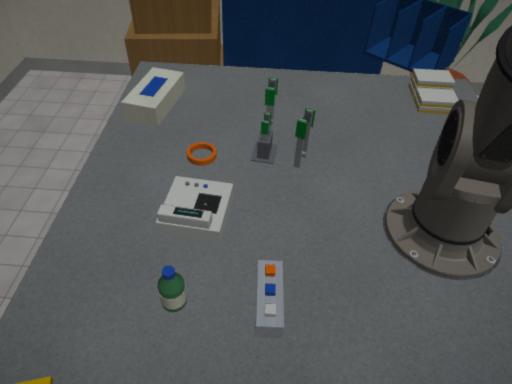

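View pics/top0.png

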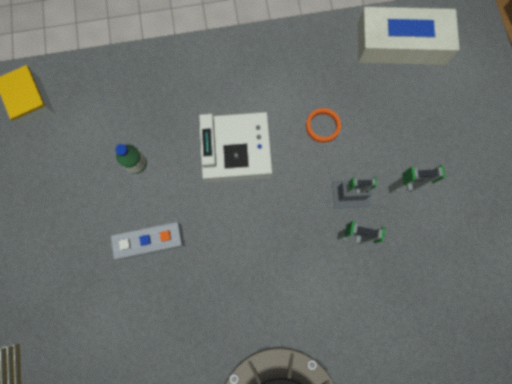

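Run:
```python
import cv2
s=cv2.imread("pics/side0.png");t=cv2.imread("pics/top0.png")
a=cv2.resize(s[65:185,235:335],None,fx=5,fy=5,interpolation=cv2.INTER_CUBIC)
cv2.imwrite("pics/c1.png",a)
cv2.imwrite("pics/c2.png",cv2.resize(t[150:250,325:455],None,fx=6,fy=6,interpolation=cv2.INTER_CUBIC)[:600,:800])
cv2.imwrite("pics/c3.png",cv2.resize(t[100:265,100:290],None,fx=3.6,fy=3.6,interpolation=cv2.INTER_CUBIC))
```

```text
(no output)
```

View pics/c1.png

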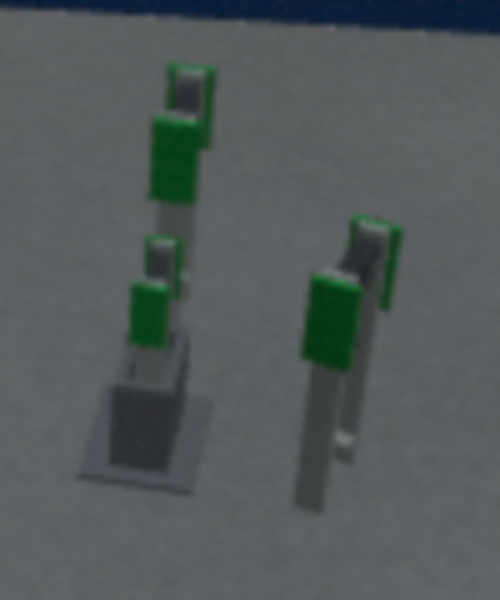

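View pics/c2.png

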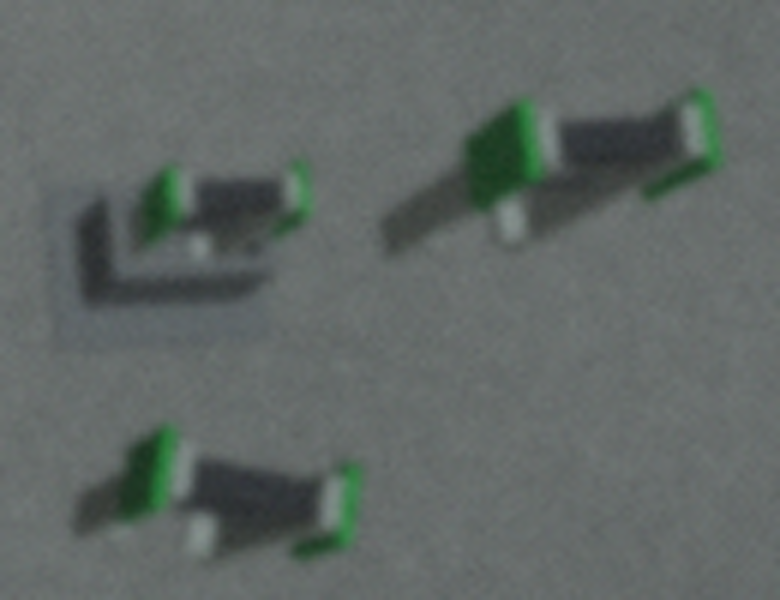

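View pics/c3.png

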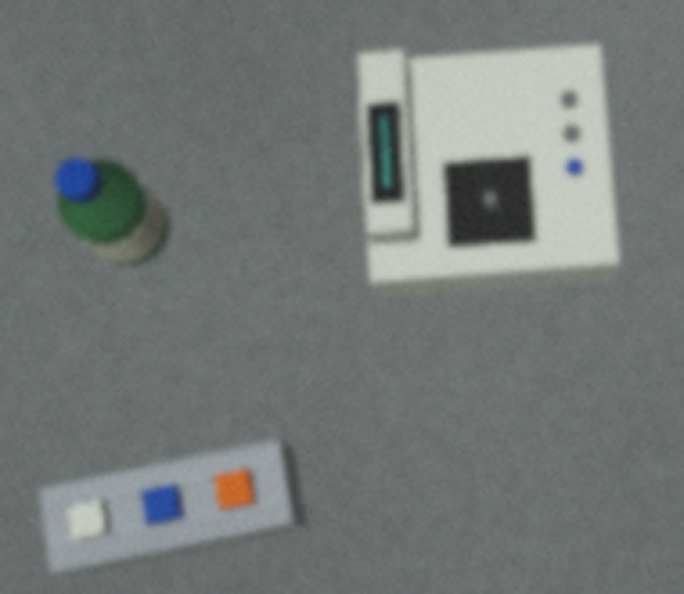

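```bash
cat > h.py <<'E'
import cv2,numpy as np
C={n:dict(np.load(f"{n}0.npz")) for n in("side","top")}
def KP(n):
    c=C[n];K=np.array([[c["fx"],0,c["cx"]],[0,c["fy"],c["cy"]],[0,0,1.]]);return K,c["extrinsics"][:3]
def proj(n,p):
    K,E=KP(n);q=K@(E@np.r_[p,1]);return q[:2]/q[2]
def plane(n,uv,z):
    K,E=KP(n);R,t=E[:,:3],E[:,3];o=-R.T@t;d=R.T@np.linalg.solve(K,np.r_[uv,1]);return o+d*(z-o[2])/d[2]
def tri(us,ut):
    Ps=[K@E for K,E in map(KP,("side","top"))]
    X=cv2.triangulatePoints(*Ps,np.float64(us).reshape(2,1),np.float64(ut).reshape(2,1))[:,0];X=X[:3]/X[3]
    e=[np.linalg.norm(proj("side",X)-us),np.linalg.norm(proj("top",X)-ut)]
    return X,e
def crop(img,x0,y0,w,h,s,name,step=5):
    a=cv2.resize(img[y0:y0+h,x0:x0+w],None,fx=s,fy=s,interpolation=cv2.INTER_CUBIC)
    for x in range(0,w,step):
        cv2.line(a,(x*s,0),(x*s,6),(255,255,255),1);cv2.putText(a,str(x0+x),(x*s,16),0,.35,(0,255,255),1)
    for y in range(0,h,step):
        cv2.line(a,(0,y*s),(6,y*s),(255,255,255),1);cv2.putText(a,str(y0+y),(8,y*s+4),0,.35,(0,255,255),1)
    cv2.imwrite(name,a)   # pixel p centre shown at (p-x0+.5)*s
E
python3 - <<'E'
from h import *
for n in("side","top"):
    im=C[n]["image"];hsv=cv2.cvtColor(im,cv2.COLOR_RGB2HSV)
    for nm,lo,hi in(("green",(50,110,40),(75,255,255)),("orange",(3,150,120),(18,255,255))):
        m=cv2.inRange(hsv,lo,hi)
        k,l,st,ce=cv2.connectedComponentsWithStats(m)
        for i in range(1,k):
            if st[i,4]>8: print(n,nm,st[i].tolist(),ce[i].round(1))
E
python3 - <<'E'
from h import *
s=cv2.imread("pics/side0.png");t=cv2.imread("pics/top0.png")
crop(s,245,105,45,60,10,"pics/d1.png");crop(t,330,170,60,45,13,"pics/d2.png")
E
```

```text
side green [439, 0, 23, 7, 78] [451.4   2.1]
side green [471, 0, 4, 5, 10] [472.8   1.5]
side green [504, 6, 7, 7, 18] [507.6   9.2]
side green [476, 10, 5, 9, 14] [478.1  14.1]
side green [487, 13, 18, 20, 98] [495.5  22.5]
side green [482, 29, 7, 9, 22] [485.   33.1]
side green [269, 78, 2, 8, 9] [269.1  81.1]
side green [265, 78, 13, 28, 179] [270.4  95.1]
side green [311, 110, 4, 17, 31] [312.7 117.8]
side green [270, 113, 2, 11, 14] [270.2 117.1]
side green [261, 121, 8, 14, 92] [264.3 127.4]
side green [296, 120, 12, 19, 176] [301.1 129.1]
side green [159, 274, 24, 24, 362] [171.6 286.3]
side orange [187, 142, 29, 23, 262] [201.6 152.4]
side orange [266, 265, 9, 9, 80] [270. 269.]
top green [118, 154, 17, 12, 110] [126.1 159.7]
top green [438, 165, 7, 15, 28] [442.2 172.6]
top green [404, 167, 11, 17, 126] [409.  175.6]
top green [350, 179, 5, 10, 35] [351.9 183.8]
top green [346, 222, 8, 14, 68] [349.9 228.6]
top green [378, 228, 7, 14, 30] [382.3 234.6]
top orange [306, 109, 35, 33, 402] [323.3 124.7]
top orange [161, 231, 9, 10, 70] [164.9 235.6]
```

View pics/d1.png

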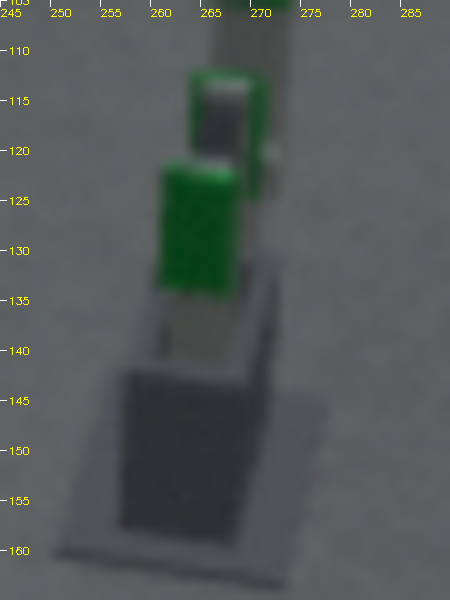

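View pics/d2.png

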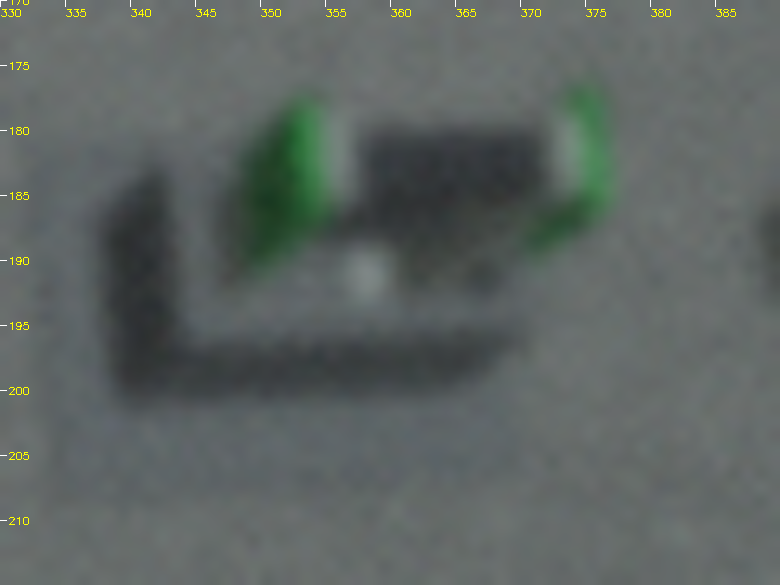

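```bash
python3 - <<'E'
from h import *
P=lambda a:np.array(a)-.5
fs=[P((261.1,122.6)),P((268.8,123.)),P((264.2,112.3)),P((271.6,112.3))]
# +y plate: side left = +x? (cam x=-x) -> left is +x ; top: up is +x
ft=[P((352.5,178)),P((352.8,187.6)),P((376.2,176.3)),P((376.4,186.2))]
for a,b in zip(fs,ft):
    X,e=tri(a,b);print(X.round(1),np.round(e,2))
X,e=tri(np.mean(fs,0),np.mean(ft,0));print("ctr",X.round(1),e, "side z133",plane("side",np.mean(fs,0),133).round(1),"top z133",plane("top",np.mean(ft,0),133).round(1))
# orange cap
X,e=tri((270,269),(164.9,235.6));print("cap",X.round(1),e)
print("scale", [ (plane("top",ft[0],133)-plane("top",ft[2],133)).round(1)])
for nm,a,b in(("right decoy +y plate face",(301.1,129.1),(349.9,228.6)),("far",(270.,98),(409,175.6)),("stand +y face",(264.3,127.9),(351.0,184.2))):
    X,e=tri(a,b);print(nm,X.round(1),np.round(e,2))
E
python3 - <<'E'
from h import *
s=cv2.imread("pics/side0.png");t=cv2.imread("pics/top0.png")
crop(s,150,170,90,65,8,"pics/d3.png",5);crop(t,195,105,80,80,7,"pics/d4.png",5)
crop(s,250,255,40,85,7,"pics/d5.png",5);crop(t,105,215,80,50,9,"pics/d6.png",5)
E
```

```text
[ 481.1 -244.9  130.3] [0.14 0.21]
[ 459.2 -239.7  134.2] [0.08 0.12]
[ 475.5 -297.6  129.8] [0.33 0.49]
[ 453.3 -291.   135.6] [0.07 0.11]
ctr [ 467.3 -268.4  132.1] [np.float64(0.1548060702858714), np.float64(0.2305972213600751)] side z133 [ 466.8 -266.9  133. ] top z133 [ 467.6 -268.2  133. ]
cap [433.1 196.6  57.9] [np.float64(0.2211617888409739), np.float64(0.23755965727255993)]
scale [array([ 5.1, 52.5,  0. ])]
right decoy +y plate face [ 369.2 -213.2  138.2] [0.51 0.75]
far [ 461.3 -368.7  132.9] [0.76 1.18]
stand +y face [ 469.9 -244.7  111.2] [0.22 0.32]
```

View pics/d3.png

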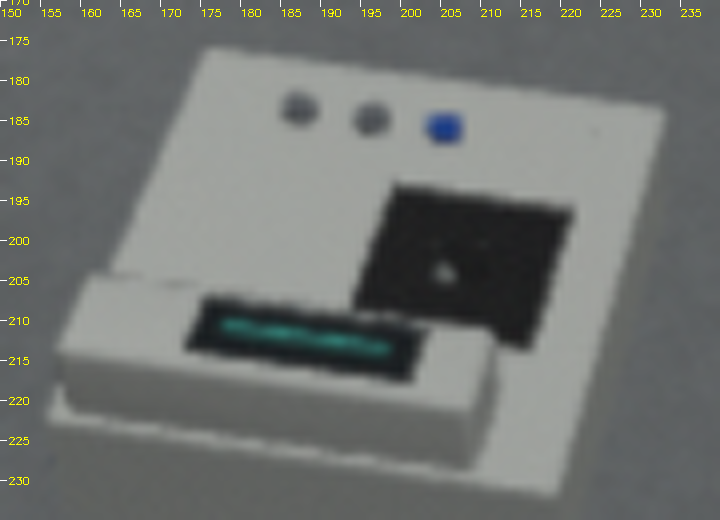

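View pics/d4.png

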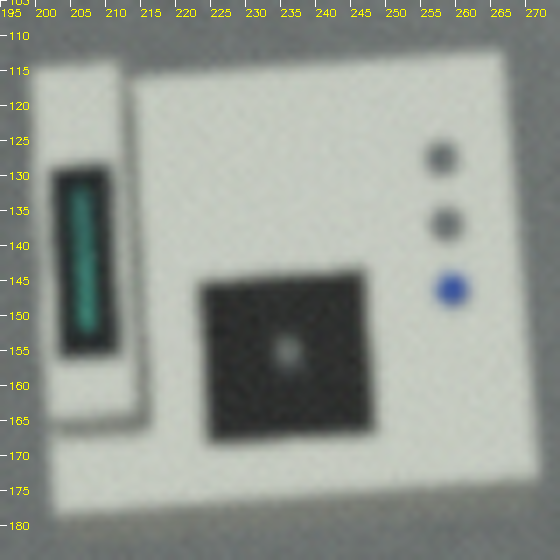

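View pics/d5.png

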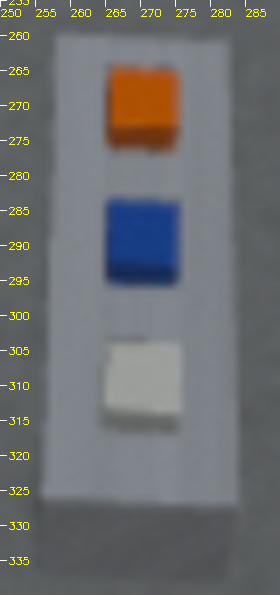

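View pics/d6.png

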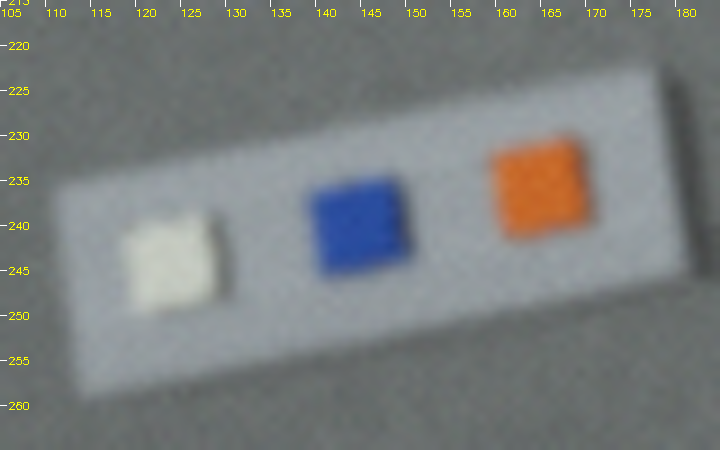

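Run:
```python
from h import *
P=lambda *a:[np.array(x)-.5 for x in a]
def rep(nm,ss,tt,z):
    print(nm)
    for a,b in zip(ss,tt):
        X,e=tri(a,b);print("  tri",X.round(1),"e",np.round(e,2)," plane side",plane("side",a,z).round(1)[:2],"top",plane("top",b,z).round(1)[:2])
    a,b=np.mean(ss,0),np.mean(tt,0);X,e=tri(a,b)
    print("  CTR",X.round(1),np.round(e,2),plane("side",a,z).round(1)[:2],plane("top",b,z).round(1)[:2])
    for n,q in(("side",ss),("top",tt)):
        w=[plane(n,u,z) for u in q];
        for i in range(4):
            d=w[(i+1)%4]-w[i];print("   ",n,np.linalg.norm(d).round(1),np.degrees(np.arctan2(d[1],d[0])).round(1))
# corner order: (+x,+y),( -x,+y),(-x,-y),(+x,-y); side: left=+x, down=+y ; top: up=+x, left=+y
rep("rack",P((255.3,326),(283.7,327),(282.6,260.6),(257,260)),P((110.8,235.5),(113.8,259.2),(181.5,245.6),(177.5,222.3)),48)
rep("block",P((193.8,209.3),(216.3,213.8),(221.5,196.2),(199,193)),P((222.7,145.3),(224,168),(247.5,166.5),(246,143.5)),50)
rep("cap",P((265.2,272.6),(275,273),(274.8,265),(265.5,264.6)),P((159.3,232),(161,241.5),(170,239.4),(168.2,230.1)),62)
rep("blue",P((264.8,292.4),(275,292.6),(274.8,284),(265,283.6)),P((138.8,236.4),(140.5,245.8),(149.8,243.8),(148,235)),62)
rep("standtop",P((257,142.2),(270.5,142.8),(272.5,130.5),(260.5,130.5)),P((341,180),(343.6,195.6),(371,195),(371,180)),66)
rep("foot",P((250.3,160.7),(273,163.8),(277.8,145.5),(256.8,143)),P((332,180),(333,208.5),(370,207.5),(370,180)),4)
X,e=tri(*P((205.2,204),(234.9,154.8)));print(X,e)
```

```text
rack
  tri [457.7 326.4  48.3] e [0.23 0.23]  plane side [457.2 326.4] top [458.2 326.5]
  tri [401.2 324.   49.3] e [0.17 0.17]  plane side [400.7 323.4] top [401.7 324.5]
  tri [406.1 163.9  48.6] e [0.07 0.08]  plane side [405.9 163.5] top [406.3 163.9]
  tri [463.4 166.5  46.8] e [0.16 0.18]  plane side [463.8 167.2] top [462.8 166.3]
  CTR [432.1 247.   42.9] [0.27 0.28] [431.7 250.2] [432.1 245.5]
    side 56.5 -177.0
    side 160.0 -88.2
    side 58.0 3.7
    side 159.3 92.4
    top 56.6 -178.0
    top 160.6 -88.3
    top 56.5 2.4
    top 160.2 91.6
block
  tri [632.4  31.   52.5] e [0.47 0.54]  plane side [631.7  29.3] top [634.6  30.9]
  tri [575.1  36.9  48.2] e [0.55 0.64]  plane side [573.5  38.9] top [576.2  36.6]
  tri [568.5 -20.7  52.7] e [0.31 0.37]  plane side [568.1 -23. ] top [570.2 -20.9]
  tri [628.  -26.8  52.4] e [0.19 0.23]  plane side [628.  -28.9] top [629.4 -26.9]
  CTR [601.1   5.1  50.8] [0.37 0.44] [600.3   4.7] [602.4   4.9]
    side 59.0 170.6
    side 62.2 -95.0
    side 60.2 -5.6
    side 58.3 86.4
    top 58.7 174.5
    top 57.8 -96.0
    top 59.5 
[... 1753 characters left out ...]
.094e+02 -2.292e+02  1.000e-01] e [0.79 1.07]  plane side [ 506.8 -223.7] top [ 511.4 -228.8]
  tri [ 438.4 -215.7    4.6] e [0.07 0.09]  plane side [ 438.2 -216.3] top [ 438.7 -215.9]
  tri [ 426.  -309.2    0.5] e [0.03 0.04]  plane side [ 426.2 -304.8] top [ 425.5 -308.1]
  tri [ 495.2 -328.3   -9.3] e [0.62 0.88]  plane side [ 492.7 -310.7] top [ 495.  -324.4]
  CTR [ 467.1 -270.7   -2.2] [0.35 0.48] [ 466.  -262.8] [ 467.3 -269.2]
    side 69.0 173.9
    side 89.3 -97.7
    side 66.7 -5.0
    side 88.2 80.8
    top 73.8 169.9
    top 93.1 -98.2
    top 71.4 -13.2
    top 97.0 80.2
[606.60217152   4.91911397  46.03102535] [np.float64(0.06596112800660221), np.float64(0.07824296553903741)]
```

```bash
cat >> h.py <<'E'
from scipy.spatial.transform import Rotation as Rn
def down(deg):
    a=np.radians(deg);x=np.array([np.cos(a),np.sin(a),0]);z=np.array([0,0,-1.]);return Rn.from_matrix(np.c_[x,np.cross(z,x),z]).as_rotvec()
TONG=(467.2,-268.3);CAP=(433.9,197.4);WELL=(601.2,5.0)
AS,AR,AW=83.,92.2,84.7
E
python3 - <<'E'
from cell import *
from h import *
print(np.round(current_qpos(),2))
for p,a in((TONG,AS),(CAP,AR),(WELL,AW)):
    for z in(100,200,260):
        q=solve_ik([*p,z],down(a));print(p,z,None if q is None else np.round(q,2))
# deck edge yaw of reader, top view & side view
for n,u,v in(("top",(200.8,179),(270,173)),("top",(266,112),(271,173)),("side",(219,232),(232.5,184)),("side",(175.5,176),(232.5,184))):
    d=plane(n,np.array(v)-.5,46)-plane(n,np.array(u)-.5,46);print(n,np.linalg.norm(d).round(1),np.degrees(np.arctan2(d[1],d[0])).round(1))
E
```

```text
[-1.37  0.43  0.07  1.61 -0.03  1.11 -0.07]
(467.2, -268.3) 100 [-0.38  0.54  1.03  2.05 -0.6   0.89  2.44]
(467.2, -268.3) 200 [-0.54  0.43  1.22  1.96 -0.46  1.07  2.34]
(467.2, -268.3) 260 [ 0.5   0.16 -0.11  1.84  0.02  1.14  1.83]
(433.9, 197.4) 100 [-0.78  0.24  0.25  2.15 -0.09  0.76  1.14]
(433.9, 197.4) 200 [-0.83  0.1   0.29  2.06 -0.03  0.99  1.09]
(433.9, 197.4) 260 [-0.85  0.04  0.29  1.98 -0.01  1.12  1.06]
(601.2, 5.0) 100 [-0.48  0.46  0.47  1.89 -0.27  0.86  1.61]
(601.2, 5.0) 200 [-0.58  0.35  0.59  1.81 -0.22  1.05  1.57]
(601.2, 5.0) 260 [-0.62  0.3   0.63  1.74 -0.19  1.16  1.55]
top 170.3 -94.6
top 160.8 174.4
side 168.7 -95.1
side 159.2 174.2
```

The candidates for the tongs are, in side/top pixels:
- (265,122)/(364,182): in the grey stand. Two-view size is a 52 mm plate span with tops at z≈132, which fits 7+126 mm.
- (305,120)/(366,231): standing on the bench. Bigger, with plate centre at z≈138.
- (270,90)/(425,174): on the bench. Bigger.

The one in the stand is meant. The enlarged crops d1 and d2 confirm it.

Run:
```python
from cell import *
from h import *
move_pose([*TONG,245],down(AS)); print(current_clock(),current_tool_pos(),current_force())
grip(0.85,20); print(current_clock(),current_grip_width())
print("hit",movel([*TONG,160],max_speed=200))
c=capture("top");cv2.imwrite("pics/g1t.png",cv2.resize(c["image"][120:270,300:470,::-1],None,fx=4,fy=4,interpolation=cv2.INTER_CUBIC))
c=capture("side");cv2.imwrite("pics/g1s.png",cv2.resize(c["image"][20:190,200:360,::-1],None,fx=3.5,fy=3.5,interpolation=cv2.INTER_CUBIC))
print(current_clock(),current_tool_pos(),current_force())
```

```text
3.3583 [ 467.56180748 -267.82066234  244.92949872] [-0.78889683  0.71484283  0.3871115 ]
3.8083 0.8517067044654989
hit False
4.4833 [ 467.92562591 -268.83995968  161.35892046] [ 0.14531187 -0.09191921  0.23807877]
```

View pics/g1t.png

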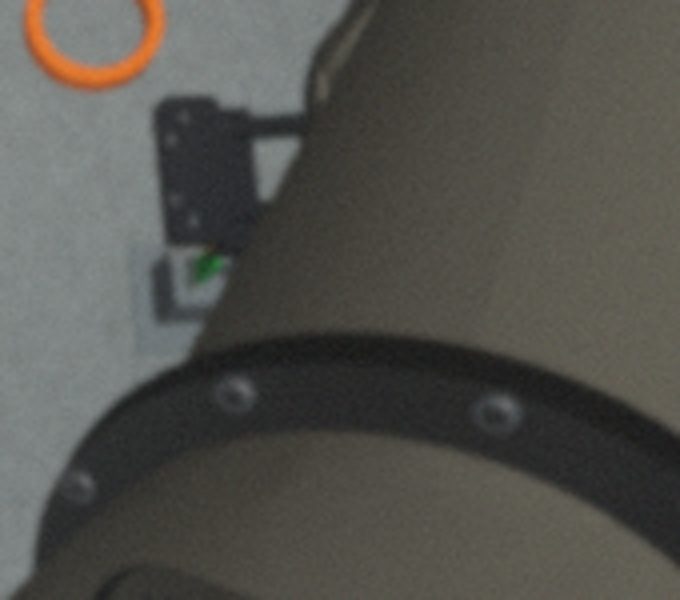

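View pics/g1s.png

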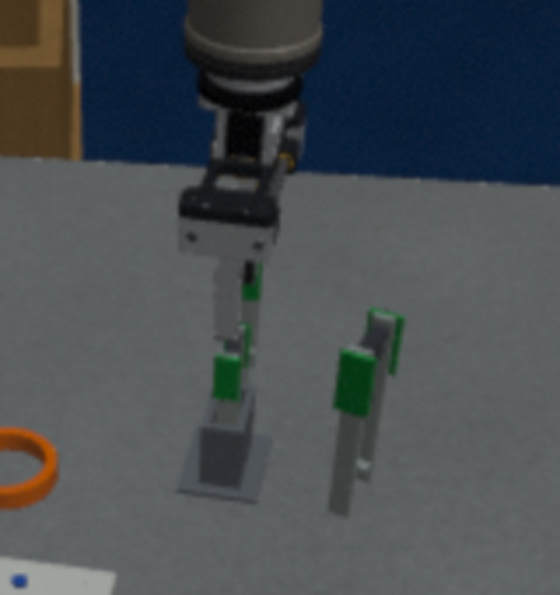

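The fingers straddle the small green plates, centred at about (232,345) in the side crop, and both large tongs are clear. I'll descend with a force guard.

Run:
```python
from cell import *
from h import *
print("hit",movel([*TONG,100],max_speed=80,threshold=8),current_tool_pos(),current_force())
grip(0.60,20);print(current_grip_width(),current_force(),current_clock())
grip(0.50,20);print(current_grip_width(),current_force(),current_clock(),current_tool_pos())
c=capture("side");cv2.imwrite("pics/g2s.png",cv2.resize(c["image"][20:190,200:360,::-1],None,fx=3.5,fy=3.5,interpolation=cv2.INTER_CUBIC))
```

```text
hit False [ 467.31973486 -268.56400641  100.26180024] [-0.04044912  0.22843228  0.77038508]
0.5999221016159866 [ 0.67975986 -0.12256651  0.20521307] 5.9583
0.49774596584532294 [ 0.44983605 -0.15679823  0.62057058] 6.35 [ 467.2318407  -268.26964295  100.01891765]
```

View pics/g2s.png

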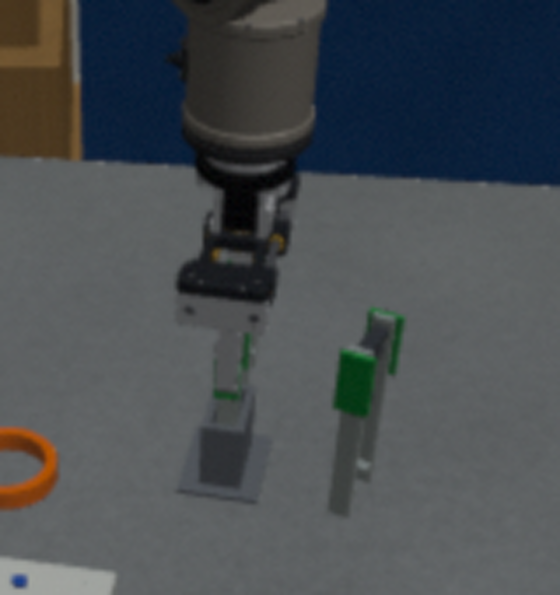

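```bash
python3 - <<'E'
from cell import *
from h import *
f0=current_force()
movel([*TONG,220],max_speed=100)
wait(0.2);print(current_grip_width(),current_force()-f0,current_clock(),current_tool_pos())
move_pose([*CAP,240],down(AR));
wait(.2);print(current_grip_width(),current_force(),current_clock(),current_tool_pos())
movel([*CAP,200],max_speed=100);print(current_clock())
for n in("top","side"):
    c=capture(n);np.savez(n+"1.npz",**c);cv2.imwrite(f"pics/r_{n}.png",c["image"][:,:,::-1])
E
python3 - <<'E'
import cv2
s=cv2.imread("pics/r_side.png");t=cv2.imread("pics/r_top.png")
cv2.imwrite("pics/r1.png",cv2.resize(s[150:340,200:340],None,fx=3.1,fy=3.1,interpolation=cv2.INTER_CUBIC))
cv2.imwrite("pics/r2.png",cv2.resize(t[200:270,105:215],None,fx=6,fy=6,interpolation=cv2.INTER_CUBIC))
E
```

```text
0.5045754317739524 [-0.27329597 -0.69056297 -2.82980786] 7.95 [ 466.98698538 -268.32625053  219.66966256]
0.5009729453318187 [-0.02898345 -0.18796783 -1.59055787] 9.8583 [434.2206278  196.73286899 239.95556737]
10.4083
```

View pics/r1.png

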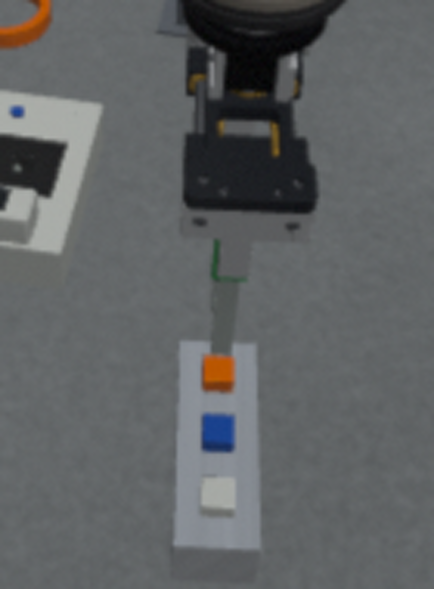

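View pics/r2.png

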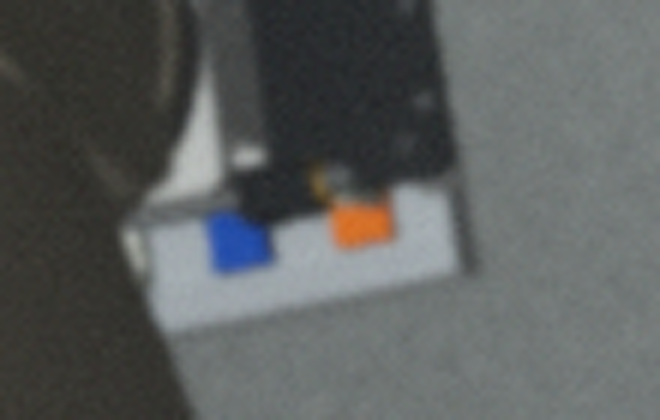

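Run:
```python
from h import *
a=np.radians(2.2);ex=np.array([np.cos(a),np.sin(a),0]);ey=np.array([-np.sin(a),np.cos(a),0])
o=np.array([434.1,196.9,200-93])
for nm,x,z in(("tip+x",7,0),("tip-x",-7,0),("top arm+x",7,84),("top arm-x",-7,84),("plate+x",11,84),("plate-x",-11,84)):
    print(nm,proj("side",o+ex*x+ey*(19.5+(4 if 'pl' in nm else 0))+[0,0,z]).round(1))
s=cv2.imread("pics/r_side.png");crop(s,255,225,40,55,10,"pics/r3.png")
```

```text
tip+x [267.3 263.3]
tip-x [274.  263.6]
top arm+x [269.6 238. ]
top arm-x [276.8 238.3]
plate+x [267.5 239.6]
plate-x [279.  240.1]
```

View pics/r3.png

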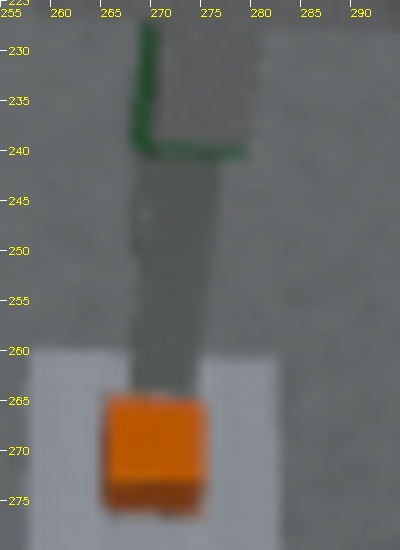

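Run:
```python
from cell import *
from h import *
h1=movel([*CAP,162],max_speed=100,threshold=6)
print(h1,current_tool_pos(),current_force())
if not h1:
    h2=movel([*CAP,144.4],max_speed=30,threshold=4)
    wait(.15);print(h2,current_tool_pos(),current_force(),current_clock(),current_grip_width())
c=capture("side");cv2.imwrite("pics/p_side.png",c["image"][:,:,::-1])
s=cv2.imread("pics/p_side.png");crop(s,245,235,50,60,9,"pics/p1.png")
```

```text
False [434.11346792 197.32835411 162.27907134] [-0.04138788  0.58902282 -1.60445702]
True [433.69009201 197.27013055 143.78529303] [1.03209744 1.07509732 5.27779922] 11.825 0.4977688462389299
```

View pics/p1.png

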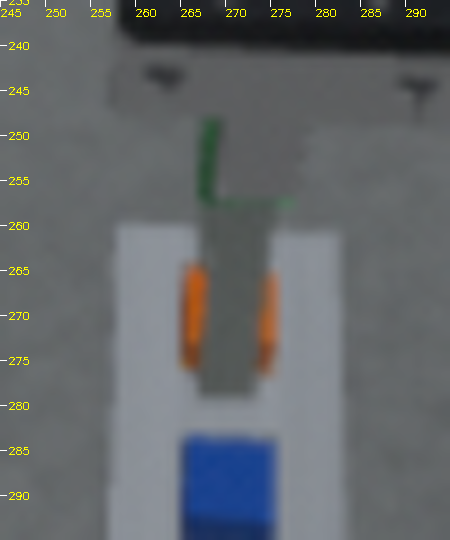

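Run:
```python
from cell import *
from h import *
movel([*CAP,144.2],max_speed=20);print(current_force())
grip(0.0,40);print(current_grip_width(),current_grip_width()*94,current_force(),current_clock(),current_tool_pos())
movel([*CAP,165],max_speed=60);wait(.1);print(current_grip_width()*94,current_force(),current_clock())
movel([*CAP,215],max_speed=120);wait(.1);print(current_grip_width()*94,current_force(),current_clock(),current_tool_pos())
c=capture("side");cv2.imwrite("pics/q_side.png",c["image"][:,:,::-1])
s=cv2.imread("pics/q_side.png");crop(s,235,195,70,80,7,"pics/q1.png")
```

```text
[-0.44071925 -0.09794076 -0.15549402]
0.39195864880656833 36.844112987817425 [ 0.50941285 -0.22007158 -1.09141048] 12.45 [433.84165641 197.37788242 144.14038403]
37.26579370562456 [-1.09989297 -0.09658074 -1.48131625] 13.05
37.39007118245376 [-0.47799332 -0.46720417 -1.16219863] 13.7167 [433.43308606 197.16998331 214.16824463]
```

View pics/q1.png

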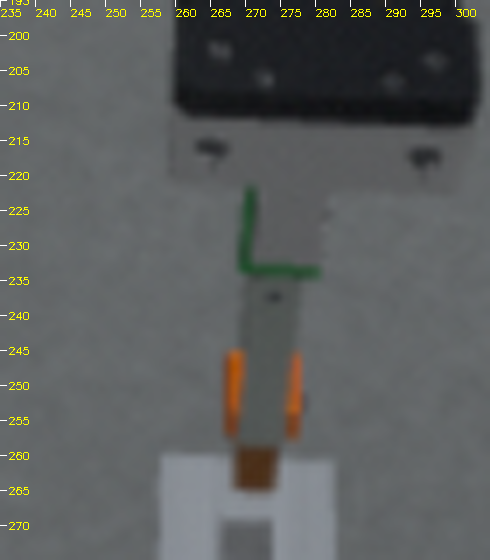

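Run:
```python
from cell import *
from h import *
move_pose([*WELL,215],down(AW));print(current_clock())
movel([*WELL,186],max_speed=80);wait(.2);print(current_clock(),current_tool_pos(),current_force(),current_grip_width()*94)
for n in("top","side"):
    c=capture(n);cv2.imwrite(f"pics/w_{n}.png",c["image"][:,:,::-1])
s=cv2.imread("pics/w_side.png");crop(s,170,150,70,75,8,"pics/w1.png")
t=cv2.imread("pics/w_top.png");crop(t,200,110,80,75,8,"pics/w2.png")
a=np.radians(-5.3);ex=np.array([np.cos(a),np.sin(a),0]);ey=np.array([-np.sin(a),np.cos(a),0])
p=current_tool_pos();o=np.array([p[0],p[1],p[2]-130])
for nm,v in(("foot++",(1,1,0)),("foot-+",(-1,1,0)),("foot--",(-1,-1,0))): print(nm,proj("side",o+6.25*(ex*v[0]+ey*v[1])).round(1),proj("top",o+6.25*(ex*v[0]+ey*v[1])).round(1))
```

```text
14.7667
15.4833 [601.41507525   4.92317574 186.33816668] [-0.6264873   0.20101744 -1.764022  ] 37.16287848594751
foot++ [203.6 202.4] [231.7 152.7]
foot-+ [208.4 203. ] [232.1 157.6]
foot-- [209.6 199.5] [237.2 157.2]
```

View pics/w1.png

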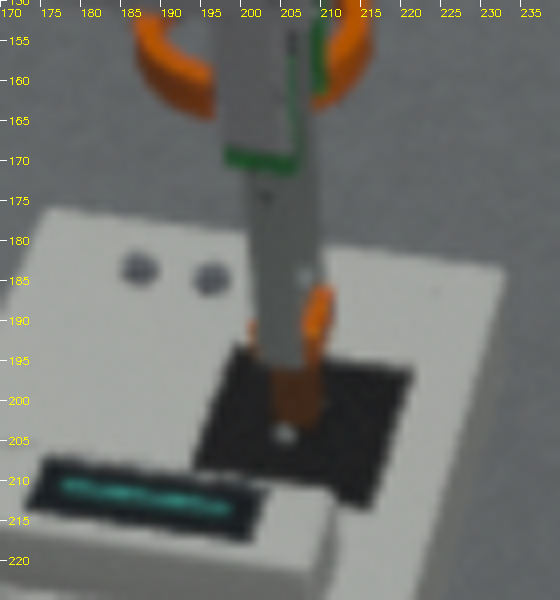

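View pics/w2.png

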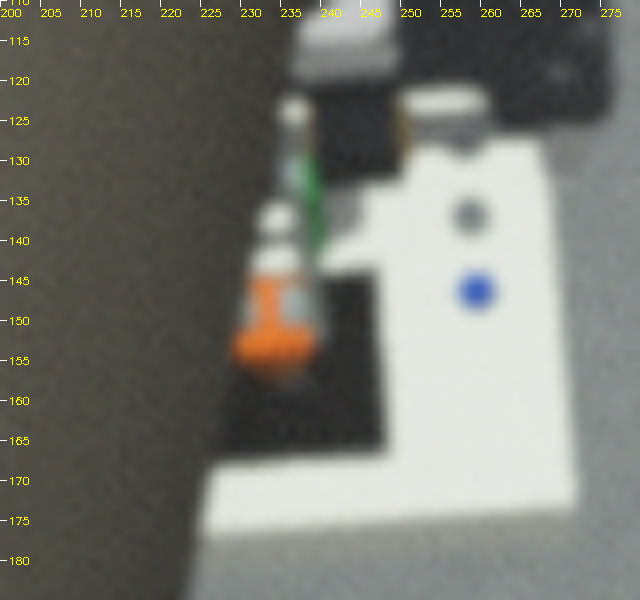

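Run:
```python
from cell import *
from h import *
def F(n=4):
    r=[]
    for _ in range(n): r.append(current_force());wait(.02)
    return np.mean(r,0)
f0=F();np.save("f0.npy",f0);print("f0",f0)
hit=movel([*WELL,176],max_speed=20,threshold=7);print(hit,current_tool_pos(),F()-f0)
if not hit:
    hit=movel([*WELL,160],max_speed=15,threshold=10);print(hit,current_tool_pos(),F()-f0)
print(current_clock())
```

```text
f0 [-0.2537579  0.1591828 -1.6824796]
True [600.90043149   4.61766208 178.7894936 ] [ 0.08987255 -2.62352791 -1.22082692]
16.1083
```

Run:
```python
from cell import *
from h import *
f0=np.load("f0.npy")
def F(n=6):
    r=[]
    for _ in range(n): r.append(current_force());wait(.02)
    return np.mean(r,0)
print(F()-f0,current_moment(),current_tool_pos(),current_grip_width()*94)
c=capture("side");cv2.imwrite("pics/x_side.png",c["image"][:,:,::-1])
s=cv2.imread("pics/x_side.png");crop(s,170,150,70,75,8,"pics/x1.png")
c=capture("top");cv2.imwrite("pics/x_top.png",c["image"][:,:,::-1])
s=cv2.imread("pics/x_top.png");crop(s,210,110,60,65,9,"pics/x2.png")
```

```text
[ 0.4667824  -3.19141803 -0.92093737] [-1.05661401 -0.05388949 -0.0787858 ] [600.81122195   4.70832786 178.99931617] 37.09214419794866
```

View pics/x1.png

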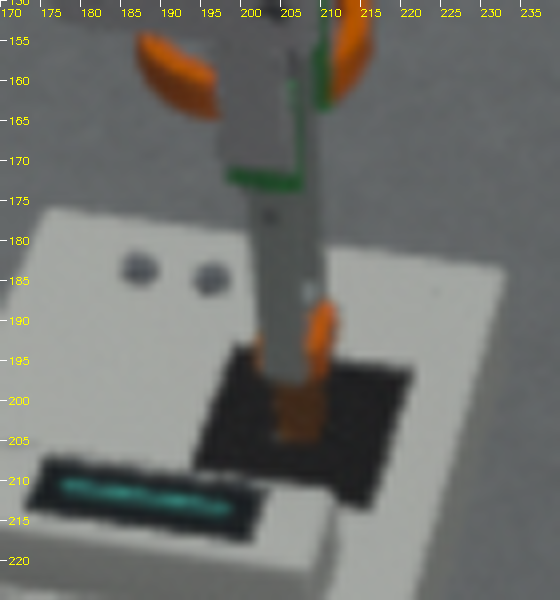

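View pics/x2.png

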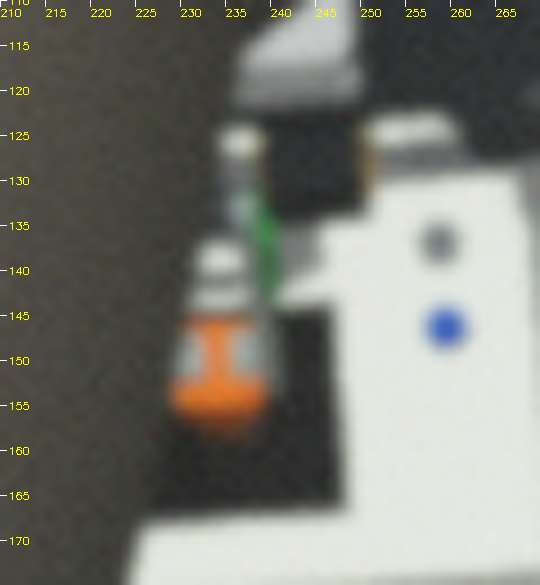

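Run:
```python
from cell import *
from h import *
f0=np.load("f0.npy")
def F(n=5):
    r=[]
    for _ in range(n): r.append(current_force());wait(.02)
    return np.mean(r,0)-f0
print("cap proj", proj("top",[600.8,4.7,97]),proj("side",[600.8,4.7,97]))
for y in(4.3,3.6,2.9,2.2):
    movel([601.2,y,179],max_speed=10);f=F();print(y,f.round(2),current_tool_pos().round(2))
    if f[1]>-.6: break
print(current_clock())
```

```text
cap proj [233.54438418 149.94040219] [205.99274709 189.53827008]
4.3 [-0.15 -2.18 -0.42] [601.16   4.36 178.98]
3.6 [ 0.56 -0.19 -0.01] [601.31   3.88 179.06]
16.975
```

Run:
```python
from cell import *
from h import *
f0=np.load("f0.npy")
def F(n=4):
    r=[]
    for _ in range(n): r.append(current_force());wait(.02)
    return np.mean(r,0)-f0
y=2.6;x=601.2
movel([x,y,179],max_speed=10);print(F().round(2))
z=179
while z>160:
    z-=1.5
    hit=movel([x,y,z],max_speed=15,threshold=9);f=F();print(z,hit,f.round(2),current_tool_pos().round(1))
    if hit or f[2]>11 or abs(f[0])>5 or abs(f[1])>4: break
print(current_clock())
```

```text
[0.12 0.13 0.39]
177.5 False [ 0.67 -0.65  0.33] [601.2   2.6 177.5]
176.0 False [ 0.52 -0.24 -0.31] [601.2   2.6 176. ]
174.5 False [-0.01  0.39 -0.11] [601.2   2.6 174.5]
173.0 False [ 0.78 -0.25  0.13] [601.2   2.6 173. ]
171.5 False [ 0.03 -0.21  0.25] [601.1   2.6 171.4]
170.0 False [-1.24  0.11 -0.12] [601.1   2.6 169.9]
168.5 False [-0.95 -0.13 -0.06] [601.1   2.6 168.4]
167.0 False [-0.68  0.24  0.4 ] [601.1   2.6 166.9]
165.5 False [-1.39 -0.19  0.64] [601.1   2.6 165.4]
164.0 False [-1.03  0.47 -0.15] [601.1   2.6 163.8]
162.5 False [-1.43 -0.54 -1.04] [601.1   2.7 162.4]
161.0 False [-1.28 -0.04 -0.78] [601.1   2.6 160.9]
159.5 False [-0.97  0.35 -0.52] [601.1   2.6 159.4]
21.4083
```

```bash
cat > press.py <<'E'
from cell import *
from h import *
f0=np.load("f0.npy")
def F(n=4):
    r=[]
    for _ in range(n): r.append(current_force());wait(.02)
    return np.mean(r,0)-f0
y=2.6;x=601.2;z=159.5
while z>144.5:
    z-=0.7
    hit=movel([x,y,z],max_speed=12,threshold=8);f=F(3);print(round(z,2),hit,f.round(2),current_tool_pos()[2].round(2))
    if hit or f[2]>8: break
print(current_clock(),current_grip_width()*94)
E
python3 press.py
```

```text
158.8 False [-1.37  0.19  1.36] 158.8
158.1 False [-1.28 -0.43  1.68] 158.09
157.4 False [-2.05  0.28  1.32] 157.35
156.7 False [-1.43 -0.34  1.29] 156.63
156.0 False [-1.62  0.08  1.3 ] 155.93
155.3 False [-1.82  0.29  0.74] 155.26
154.6 False [-1.33 -0.11  1.58] 154.54
153.9 False [-2.37  0.61  8.7 ] 154.38
23.8083 37.417138816275276
```

```bash
cat > press2.py <<'E'
from cell import *
from h import *
f0=np.load("f0.npy")
def F(n=6):
    r=[]
    for _ in range(n): r.append(current_force());wait(.02)
    return np.mean(r,0)-f0
y=2.6;x=601.2;z=153.9
print(F())
while z>152.3:
    z-=0.12
    movel([x,y,z],max_speed=5);f=F();print(round(z,2),f.round(2),current_tool_pos()[2].round(2))
    if f[2]>14.6: break
wait(.4);print(F(10),current_clock(),current_grip_width()*94,current_tool_pos())
E
python3 press2.py
python3 - <<'E'
from cell import *
from h import *
c=capture("side");cv2.imwrite("pics/y_side.png",c["image"][:,:,::-1])
s=cv2.imread("pics/y_side.png");crop(s,170,155,70,75,8,"pics/y1.png")
E
```

```text
[-2.62825679 -0.23000509  8.98539162]
153.78 [-2.83 -0.16 10.38] 154.37
153.66 [-3.03  0.02 11.76] 154.35
153.54 [-2.76 -0.05 13.04] 154.35
153.42 [-2.85  0.66 14.29] 154.33
153.3 [-2.98  0.23 14.95] 154.28
[-2.46957608 -0.03699779 15.35417371] 26.225 37.147929489223124 [602.05549731   2.511826   154.30507909]
```

View pics/y1.png

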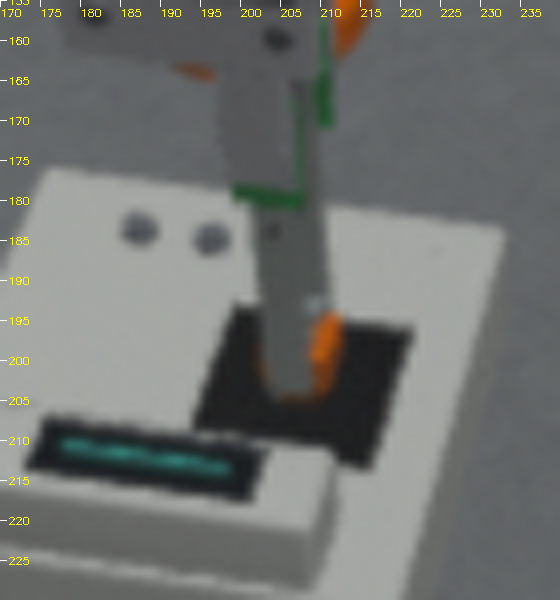

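Run:
```python
from cell import *
from h import *
f0=np.load("f0.npy")
def F(n=5):
    r=[]
    for _ in range(n): r.append(current_force());wait(.02)
    return np.mean(r,0)-f0
movel([601.2,2.6,154.25],max_speed=8);print(F().round(2),current_tool_pos().round(2))
grip(0.50,20);print(current_grip_width()*94,F().round(2),current_tool_pos().round(2))
movel([601.2,2.6,160],max_speed=20);print(F().round(2))
movel([601.2,2.6,185],max_speed=60);wait(.1);print(F().round(2),current_grip_width()*94,current_clock())
for n in("side","top"):
    c=capture(n);cv2.imwrite(f"pics/z_{n}.png",c["image"][:,:,::-1])
s=cv2.imread("pics/z_side.png");crop(s,170,155,70,75,8,"pics/z1.png")
```

```text
[-1.16  0.43  5.78] [601.43   2.6  154.4 ]
47.46376927070135 [ 0.53 -0.24  2.91] [601.3    2.57 154.25]
[ 0.27 -0.29  0.19]
[ 0.44 -0.07  0.45] 46.88905190435004 28.3667
```

View pics/z1.png

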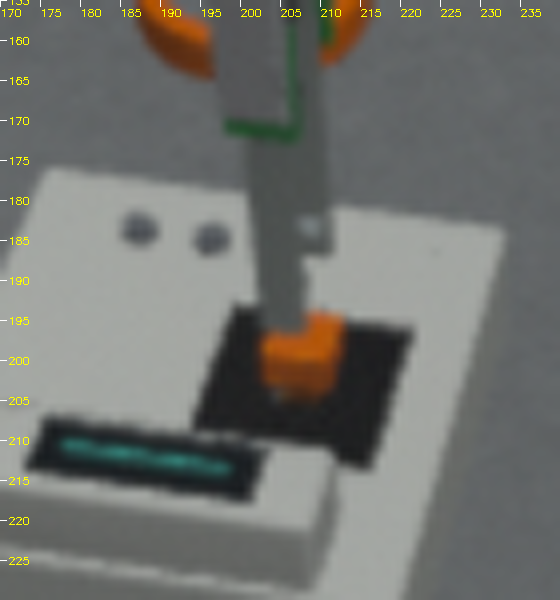

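Run:
```python
from cell import *
from h import *
movel([601.2,2.6,225],max_speed=120)
move_pose([*TONG,205],down(AS));wait(.2)
print(current_clock(),current_tool_pos(),current_grip_width()*94)
for n in("side","top"):
    c=capture(n);cv2.imwrite(f"pics/s_{n}.png",c["image"][:,:,::-1])
s=cv2.imread("pics/s_side.png");crop(s,235,70,60,100,6,"pics/s1.png")
crop(s,170,165,70,70,8,"pics/s2.png")
t=cv2.imread("pics/s_top.png");crop(t,200,110,80,75,8,"pics/s3.png")
a=np.radians(-7);ex=np.array([np.cos(a),np.sin(a),0]);ey=np.array([-np.sin(a),np.cos(a),0])
p=current_tool_pos();o=p-[0,0,93]
for nm,x,z in(("tip+x",7,0),("tip-x",-7,0),("plate+x",11,84),("plate-x",-11,84)):
    print(nm,(proj("side",o+ex*x+ey*(19.5+(4 if 'pl' in nm else 0))+[0,0,z])+.5).round(1))
```

```text
30.3083 [ 467.97027295 -267.37396236  204.91651562] 46.86157778685858
tip+x [262.2 127. ]
tip-x [267.1 127.7]
plate+x [261.9 102.5]
plate-x [269.9 103.5]
```

View pics/s1.png

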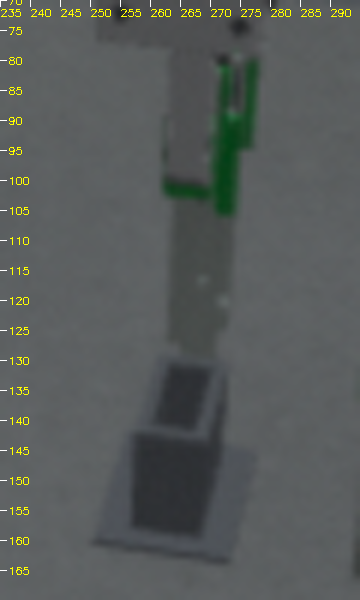

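View pics/s2.png

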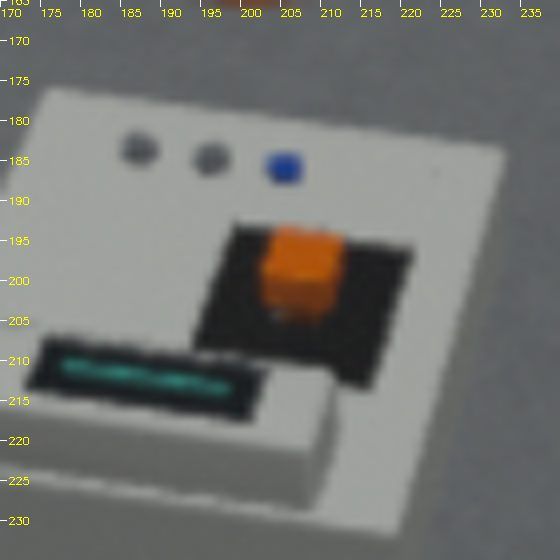

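View pics/s3.png

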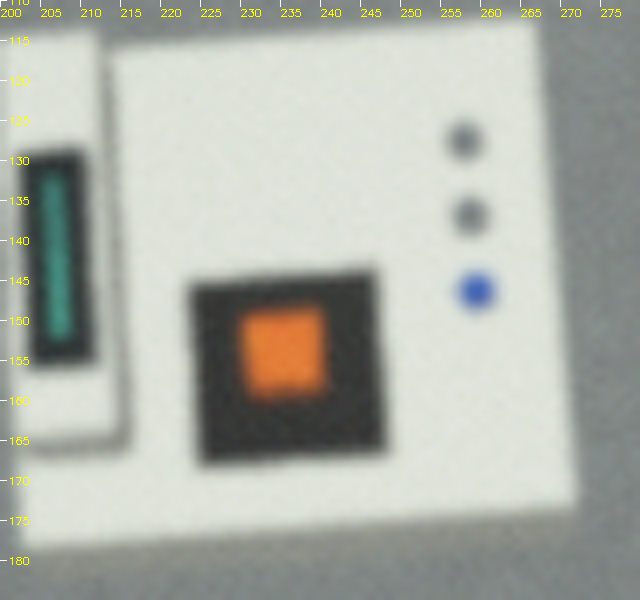

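Run:
```python
from h import *
X,e=tri(np.array((206.7,197.4))-.5,np.array((235.2,153.6))-.5);print(X,e)
s=cv2.imread("pics/s_side.png");s=cv2.convertScaleAbs(s,alpha=2.2,beta=-90);crop(s,252,95,30,50,12,"pics/s4.png")
```

```text
[601.80987353   3.48665593  69.40069238] [np.float64(0.035342549676665315), np.float64(0.042337995986532165)]
```

View pics/s4.png

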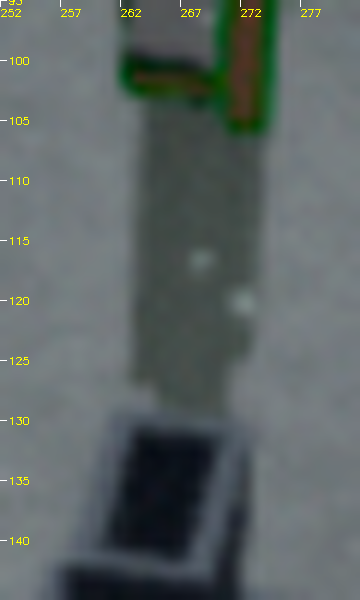

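Run:
```python
from cell import *
from h import *
def F(n=5):
    r=[]
    for _ in range(n): r.append(current_force());wait(.02)
    return np.mean(r,0)
f1=F();print(f1)
h=movel([*TONG,150],max_speed=80,threshold=6);print(h,current_tool_pos(),F()-f1)
if not h:
    h=movel([*TONG,110],max_speed=50,threshold=6);print(h,current_tool_pos(),F()-f1)
if not h:
    h=movel([*TONG,99],max_speed=15,threshold=4);print(h,current_tool_pos(),F()-f1)
print(current_clock())
```

```text
[-0.29940032  0.28223624 -1.62292962]
False [ 467.32662551 -268.58788162  150.25237546] [ 0.34999799 -0.54920854  0.67996315]
False [ 467.31411062 -268.49867052  110.2051896 ] [ 0.07348789 -0.41924235  0.62226453]
True [ 467.06470977 -268.24834525   99.40897841] [ 0.35435608 -0.21818299  5.43733591]
33.2
```

Run:
```python
from cell import *
from h import *
movel([*TONG,100.],max_speed=15)
grip(0.58);grip(0.85);print(current_grip_width(),current_force())
print(movel([*TONG,160],max_speed=60,threshold=8))
movel([*TONG,245],max_speed=150)
move_pose([450,300,300],down(AR));wait(.2)
print(current_clock(),current_force())
for n in("side","top"):
    c=capture(n);cv2.imwrite(f"pics/e_{n}.png",c["image"][:,:,::-1]);
s=cv2.imread("pics/e_side.png");t=cv2.imread("pics/e_top.png")
crop(s,235,65,90,105,5,"pics/e1.png",10);crop(t,325,150,130,100,6,"pics/e2.png",10)
```

```text
0.8505083742602897 [-0.50194273 -0.38833901  0.04599755]
False
38.525 [-0.68937448  0.24337928  0.48244156]
```

View pics/e1.png

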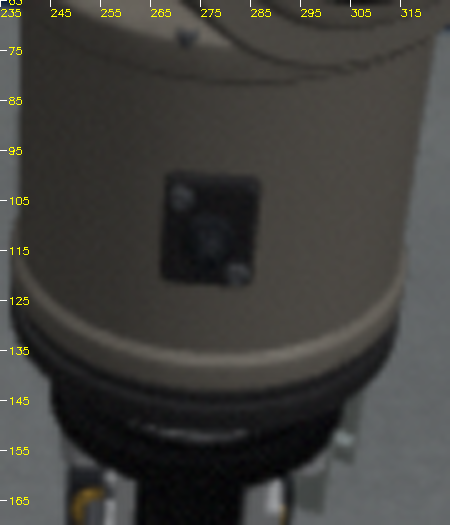

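View pics/e2.png

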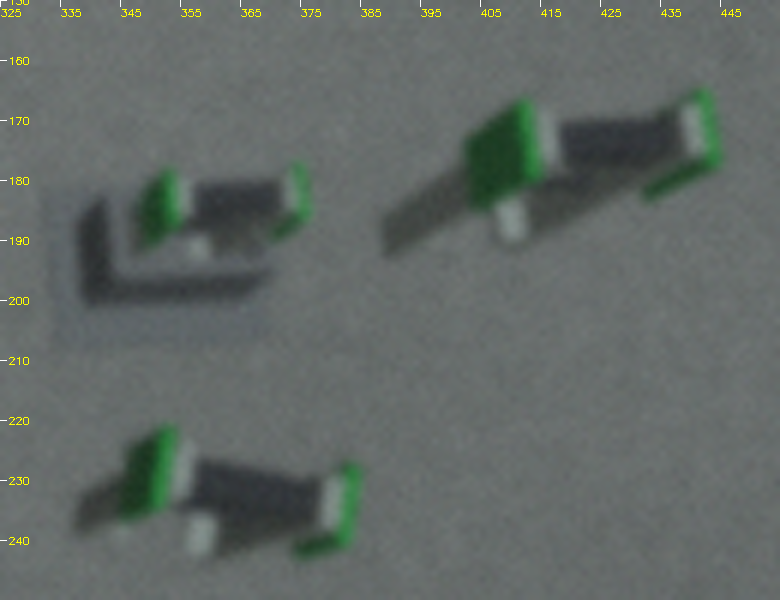

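View pics/e_side.png

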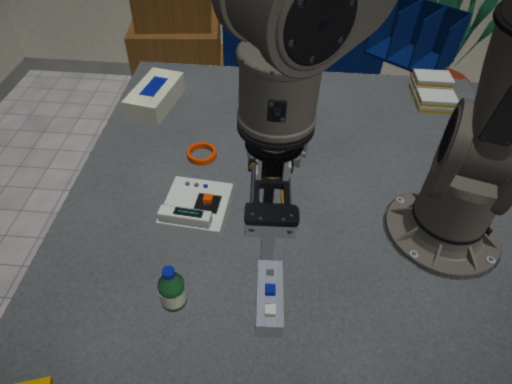

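```bash
python3 -c "
from cell import *
print(current_qvel().max());print(finish_job(),current_clock())"
```

```text
0.0003086734325143101
the job is handed in; nothing more can be done
the job is handed in; nothing more can be done
```

The orange-capped cuvette is bottomed in the photometer's well, and the tongs are stood back in their stand and let go. I handed the job in at about 38.5 s of the 64 s allowed.

- **Tongs and cuvette:** I took the small tongs from the stand. The two bigger pairs on the bench were left alone. I squeezed the tongs at 40 N on the cap and lifted the cuvette out of the rack.
- **First entry into the well:** the cuvette touched the +y side of the well mouth with about 3 N sideways. I shifted it 2.4 mm and it then slid in freely.
- **Pressing:** it hit a rigid stop at tool height 154.3 mm. Under 15.4 N (the highest downward force I read) it gave less than 0.1 mm. I backed off to about 6 N, released the cap and lifted clear.

**Last checks:**
- The cuvette is straight in the well, with its cap about 8 mm above the rim by the robot's readings.
- In the top view the tongs look as they did at the start. The arm hid them in the last side view, so there was no second-view check.
- The bottle, tape roll, blue and white cuvettes and the big tongs look untouched.

**Checks that disagreed:**
- The cameras put the cap top at 69.4 mm, against 72.4 mm from the robot. Both fall in the allowed range, and I put the gap down to pixel error.
- The leaf spring gave only about 2 N of downward resistance, where 3 to 8 N was expected.

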